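# Hang the L-shaped sign blank level on the drying stand

## Task

Take the L-shaped plywood sign blank out of its slotted rack and hang it on the drying stand by the one hole from which it will hang level. Feel for the stand's pin gently with the wood, slide the blank along the pin until it lies against the collar, and leave it hanging there on its own, straight and still; do not disturb the other things on the bench.

Things in the scene. Friction and masses are not known exactly. Their poses are not given: they have to be found in the camera images.
- blank_arm (a point): Centre of the upper arm of the loose L-shaped blank: uniform 10 mm plywood, 80 to 130 g, standing upright in the rack. Axes: z up, y along the arm, x through the thickness. Arm 180 mm long (y), 46 mm high (z). Grip the top edge, a finger on each face, tips at most 15 mm below the edge so that the pin passes under them. Either face may be hung forward.
- blank_leg (a point): Centre of the blank's leg, which hangs from the arm's -y end: 70 mm wide (y -90 to -20 mm from blank_arm), 110 mm high (z -23 to -133 mm from blank_arm), same 10 mm board; whole board 156 mm high.
- hole1 (a point): Centre (mid-thickness) of the first of four round 10 mm through-holes in a row, 30 mm below the top edge and 16 mm above the arm's lower edge; from blank_arm 52.8 mm towards the leg (-y), 7 mm down.
- hole2 (a point): Centre of the second hole, 26.4 mm towards the leg (-y) from blank_arm, 7 mm below it.
- hole3 (a point): Centre of the third hole, at the middle of the arm's length, 7 mm below blank_arm.
- hole4 (a point): Centre of the fourth hole, 26.4 mm away from the leg (+y) from blank_arm, 7 mm below it.
- rack_slot (a point): Middle of the top of the fixed wooden rack's base (70 x 220 x 12 mm), on which the leg stands; axes as the blank's. Cheeks 50 mm wide, 40 mm high hold the leg at y -62 mm; a post at y +65 mm carries the arm's far end 110 mm up, between cheeks 20 mm high. Slots have 1 mm play each side: draw the blank straight up at least 60 mm to free it.
- pin_mark (a point): On the axis of the fixed steel drying stand's post, 215 mm above the table: height of its pin if the telescopic post were fully drawn out. It was left clamped 5 to 35 mm lower; how much is NOT reported and must be felt. z up; the pin points level along this frame's -x, with no sideways offset. Base disc 120 mm across, 14 mm high; post 28 mm across at most.
- nose_mark (a point): End of the pin's rounded nose if the post were fully drawn out, 50 mm from the post axis (x -50 mm from pin_mark); the real pin is 5 to 35 mm lower. The pin is 7 mm thick. More than 20 N between blank and stand spoils the wood.
- collar_mark (a point): Centre of the flat face of the pin's 18 mm collar if the post were fully drawn out (really 5 to 35 mm lower), 14 mm from the post axis (x -14 mm from pin_mark). A blank that lies against it has its mid-thickness 19 mm from the post axis. Nothing of the stand rises more than 9 mm above the real pin's axis.
- puppet_head_mid (a point): Centre of a loose white puppet head about 75 mm across, 76 mm high; leave it alone.
- primer_jar_mid (a point): Centre of a loose jar of primer, 64 mm across, 85 mm high; leave it alone.
- sanding_block_mid (a point): Centre of a loose cork sanding block, 50 x 90 x 30 mm; leave it alone.
There are look-alikes about, which are no part of the job. There is more than one size of the part that bears pin_mark; the job needs the middle-sized. Of the things shaped like the part that bears blank_arm, the wooden one is meant.

How it is judged (in metres and radians):
On the way, in this order (a step that is already met when the one before it is completed fails the run):
1. the blank is lifted clear of the rack (z of blank_arm in the frame of rack_slot above 0.175 m and contact force between blank and rack below 0.05 N), for 0.1 s.
2. the balancing hole is threaded on the pin (x of hole2 in the frame of pin_mark between -0.046 and -0.014 m and y of hole2 in the frame of pin_mark between -0.005 and 0.005 m and z of hole2 in the frame of pin_mark between -0.04 and -0.001 m), for 0.1 s.
At the end, for the whole second after the job is handed in: The blank hangs on the stand's pin alone, by the hole that balances it (hole centre within 5 mm sideways of the pin), against the collar (gap under 4 mm), level and plumb within 0.12 rad, at rest and released (x of hole2 in the frame of pin_mark between -0.023 and -0.016 m and y of hole2 in the frame of pin_mark between -0.005 and 0.005 m and z of hole2 in the frame of pin_mark between -0.04 and -0.001 m and angle between blank_arm's own z axis and vertical below 0.12 rad and contact force between blank and stand above 0.3 N and contact force between blank and rack below 0.05 N and linear speed of blank below 0.03 m/s and angular speed of blank below 0.2 rad/s); the robot touches nothing.
It fails at once if the blank is pressed against the stand with more than 20 N (contact force between blank and stand above 20 N).
It fails at once if the blank is dropped (height (world z) of blank_arm below 0.09 m).
It fails at once if a bystander is moved by more than 20 mm (distance of any of puppet_head_mid, primer_jar_mid, sanding_block_mid from where it was at the start of the episode above 0.02 m).
It also fails if it takes over 58 s, if anything falls off the work surface, if the arm or the gripper's body presses on something with over 40 N, if the wrist force passes 120 N, or if a joint passes its speed limit or range.

## Robot

A 7-joint arm with a two-finger parallel gripper is mounted at the origin on the work surface. World frame = base frame: x ahead of the robot, y to its left, z up, the work surface at z = 0. Lengths are in mm, angles in rad, forces in N, time in s.
With the tool pointing down it reaches from about 425 to 925 mm from the base axis. Payload 6.8 kg.
Tool frame: the origin (TCP) lies midway between the tips of the shut fingers; the grasp point (between the pads) lies tcp_to_grasp behind it (tcp_to_grasp is the distance from the TCP to the grasp point, in mm); z points along the fingers, y is the line along which they close (so a half turn about z gives the same grasp; the last joint's range is limited). The gripper opens to 88 mm and grips with 3 to 60 N. Pads are 20 mm wide; open, the fingers measure 115 mm over their backs; the gripper's body (75 mm by 178 mm) begins 61 mm behind the grasp point.
Start: joints at [-1.293, 0.477, 0.022, 1.555, -0.011, 1.109, -0.083], TCP at [254, 625.406, 196.164] pointing down, gripper open.
Joint ranges: [-2.96, 2.96], [-0.34, 2.1], [-1.41, 1.46], [0.24, 2.44], [-1.37, 4.51], [0.17, 1.92], [-2.96, 2.96]. Speed limits (rad/s): [2.39, 2.39, 3.14, 3.14, 3.14, 3.14, 3.14].

## Interface

Orientations are given as a unit quaternion [w, x, y, z].
In Python, from bench import get_state, camera, get_calibration, finish_job, tcp_to_grasp gives the robot as it stands.
- The arm moves only by the shell command python3 -m pendant 'ROWS' [OPENING] [FORCE]. ROWS is JSON, a list of rows, each an object of numbers: "tx", "ty", "tz": the shift along the tool's x, y, z in cm; "turn": the turn about the tool's z in rad. In form: [{"tx": .., "ty": .., "tz": .., "turn": ..}, ...]. A call has 1 to 8 rows; each row is the pose to reach, as a shift and turn from the pose commanded when the call began, along the tool's axes at that moment; what a row does not reach only later rows make up. A row lasts 1/10 s, in which the tool goes at most 50 mm and 8.59 degrees, less where a joint would pass 70% of its speed; a pose out of reach is approached as far as the arm can. A call with a gripper value outside its range is refused whole. OPENING is the opening, from 0 (shut) to 1 (fully open), set as the call begins (- or left out, the last holds). The fingers move at their own pace and stop on an object; FORCE is the grip in N (left out, the last holds). Time passes only in rows, so rows that repeat a pose let the fingers close. It gives the time, the measured TCP pose, the force, the opening and the grip force at its end, in the units of the state.
- get_state(): the state, without advancing time (a new reading comes with each control period).
- camera(name): name is "side" or "top"; returns (picture, depth): 400x640x3 uint8, red, green, blue; 400x640 float32, mm along the optical axis (not along the pixel's ray), 0 where there is no reading.
- get_calibration(name): a dict with "fx", "fy", "cx", "cy" (pixels), "rvec" (rotation vector, rad) and "tvec" (3), from world to camera coordinates, as OpenCV has them. Camera axes: x right, y down, z forward; pixel columns grow to the right and rows downward; lengths in mm; the calibration is good to about 2 mm. A picture is of the moment at which its call begins. get_calibration takes no time and is no camera call.
- finish_job(): hands the job in; it is judged then, once.
The state is a dict: "clock": time; "joint_pos": joint angles; "joint_velocities": joint speeds; "tau": joint torques, N m; "ee_pos": TCP position; "eef_rot": TCP orientation; "ft_force": force on the tool from outside, world axes, zero at the start; "wrist_torque": the same for the moment, N m; "grip_width": finger opening in mm; "grip_force": force on a finger pad.
Only numpy, scipy, OpenCV 4.12 (cv2) and the standard library are available. Lean on these libraries where they do the work, as an engineer would, in place of code of your own. Each camera call takes 0.05 s, during which the arm holds its last target. There are 200 camera calls.

## Working session

There is one attempt and no reset: what is moved stays moved. The work goes in short steps, Python scripts to look and compute and a shell command to move; the robot and the scene stay as the last step left them, time stands still between calls to the robot, and variables do not carry over. Pictures are saved under pics/ and viewed, at most 10 in all, crops included, and the job is handed in when it is done.

```bash
ls; mkdir -p pics
cat > h.py <<'E'
import numpy as np,cv2
from bench import *
def shot(n,f):
    p,d=camera(n); cv2.imwrite('pics/'+f+'.png',p[:,:,::-1]); np.save('pics/'+f+'.npy',d); return p,d
def w(n,u,v,z):
    c=get_calibration(n);R=cv2.Rodrigues(np.array(c['rvec'],float))[0];t=np.array(c['tvec'],float).ravel()
    return R.T@(np.array([(u-c['cx'])/c['fx']*z,(v-c['cy'])/c['fy']*z,z])-t)
def cloud(n,d):
    c=get_calibration(n);R=cv2.Rodrigues(np.array(c['rvec'],float))[0];t=np.array(c['tvec'],float).ravel()
    v,u=np.mgrid[:400,:640];P=np.stack([(u-c['cx'])/c['fx']*d,(v-c['cy'])/c['fy']*d,d],-1)
    return (P-t)@R
E
python3 - <<'E'
from h import *
for n in('top','side'): shot(n,n+'0'); c=get_calibration(n); R=cv2.Rodrigues(np.array(c['rvec'],float))[0]; print(c,-R.T@np.ravel(c['tvec']))
print(get_state(),tcp_to_grasp)
E
```

```text
pics
{'fx': 514.9135669625957, 'fy': 514.9135669625957, 'cx': 312.41272663929607, 'cy': 199.62722709916935, 'rvec': array([ 2.18610159, -2.14044812,  0.15313105]), 'tvec': array([  27.06033056,  617.71090334, 1671.08843762])} [ 401.79977068   63.95426979 1734.73409594]
{'fx': 464.16610049830996, 'fy': 464.16610049830996, 'cx': 315.83189104265887, 'cy': 201.045611177834, 'rvec': array([ 2.05352482, -0.35527323,  0.18444767]), 'tvec': array([-548.1092371 ,  263.41165915, 1275.16019355])} [  210.61842242 -1115.64423676   840.72633734]
{'clock': 0.1, 'joint_pos': array([-1.29311252,  0.47771411,  0.022359  ,  1.55632439, -0.01148792,
        1.10930454, -0.0831402 ]), 'joint_velocities': array([ 1.21913290e-03, -4.38197644e-04, -1.48600176e-03, -2.10094791e-03,
        1.28868896e-05,  8.57752083e-04, -6.76086258e-04]), 'tau': array([ 4.99872171e-03, -5.84084451e+01,  1.53990928e+00, -2.73312539e+01,
       -5.43007767e-02,  1.30235733e-02,  5.12389636e-05]), 'ee_pos': array([253.80162733, 624.84439281, 195.29344261]), 'eef_rot': array([-8.83015690e-05,  1.91712136e-01,  9.81450864e-01, -8.06152806e-04]), 'ft_force': array([0.09776009, 1.44218976, 0.5178884 ]), 'wrist_torque': array([-0.01283074,  0.0281564 , -0.02060845]), 'grip_force': 0.0, 'grip_width': 87.94707410410595} 18.700000000000003
```

View pics/top0.png

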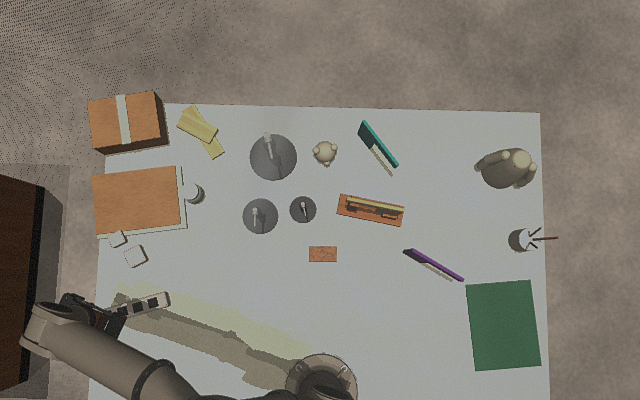

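View pics/side0.png

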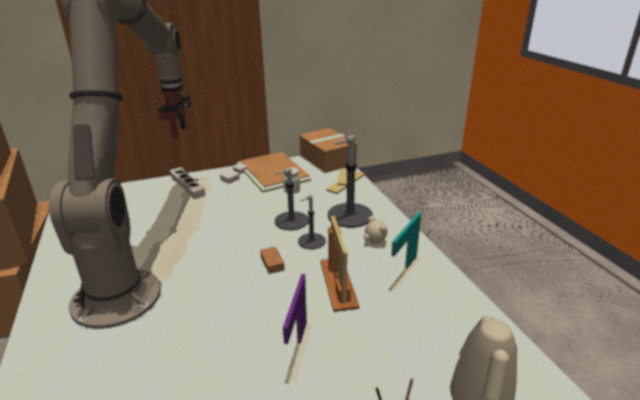

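The top view shows the wooden blank in its rack at about (372,208). There are three stands; the one at (260,216), with a base disc about 35 px (120 mm) across, is the middle-sized. Next come enlarged crops.

Run:
```python
from h import *
a=cv2.imread('pics/top0.png')[175:265,230:420];b=cv2.imread('pics/side0.png')[150:320,260:400]
cv2.imwrite('pics/c1.png',cv2.resize(a,None,fx=4,fy=4,interpolation=cv2.INTER_CUBIC))
cv2.imwrite('pics/c2.png',cv2.resize(b,None,fx=3.5,fy=3.5,interpolation=cv2.INTER_CUBIC))
d=np.load('pics/top0.npy');P=cloud('top',d)
np.set_printoptions(precision=1,suppress=True)
Q=P[175:250,330:415].reshape(-1,3)
def fit(S,name):
    m=S.mean(0)[:2];e=cv2.minAreaRect(S[:,:2].astype(np.float32));vv=np.linalg.svd(S[:,:2]-m,full_matrices=False)[2][0]
    print(name,len(S),S.mean(0),np.median(S[:,2]),e,np.degrees(np.arctan2(vv[1],vv[0])))
fit(Q[(Q[:,2]>150)&(Q[:,2]<185)],'blank top')
fit(Q[(Q[:,2]>6)&(Q[:,2]<18)],'rack base')
print(np.percentile(Q[:,2],[1,50,99]))
T=P[190:245,235:285].reshape(-1,3)
fit(T[(T[:,2]>7)&(T[:,2]<22)],'disc')
for lo,hi in((150,240),(60,150)):
    fit(T[(T[:,2]>lo)&(T[:,2]<hi)],'%d'%lo)
print(T[T[:,2]>120])
```

```text
blank top 241 [ 588.7 -153.2  167.1] 168.34756886683684 ((563.4202880859375, -189.49337768554688), (259.1515808105469, 82.81916809082031), 54.36029052734375) -105.64840268763174
rack base 1236 [ 582.3 -154.3   10.4] 9.792625440130053 ((584.6349487304688, -163.70339965820312), (251.77882385253906, 287.08697509765625), 1.1601831912994385) -97.35791767686723
[ -8.7   2.3 171.9]
disc 824 [560.  214.5  12. ] 11.474768922883088 ((558.6134643554688, 216.40673828125), (182.7233123779297, 165.02967834472656), 1.7218327522277832) 125.93318079399162
150 79 [550.8 213.4 191.9] 198.3781470986811 ((545.48095703125, 216.41000366210938), (19.580154418945312, 61.20563507080078), 77.90596771240234) 177.42328532886336
60 25 [560.9 208.6 117.8] 117.66501105033923 ((563.1989135742188, 210.24420166015625), (15.710378646850586, 23.96953773498535), 79.8326187133789) 170.55805193416808
[[ 401.8   64.  1734.7]
 [ 401.8   64.  1734.7]
 [ 401.8   64.  1734.7]
 [ 401.8   64.  1734.7]
 [ 401.8   64.  1734.7]
 [ 570.1  216.5  202.6]
 [ 570.6  213.9  199.1]
 [ 576.4  215.9  147. ]
 [ 575.9  212.3  152. ]
 [ 567.2  
[... 1642 characters left out ...]
.4]
 [ 543.7  216.1  197.1]
 [ 544.1  213.5  193.1]
 [ 540.4  215.7  200. ]
 [ 540.6  212.9  198.1]
 [ 537.4  215.7  199.5]
 [ 536.8  211.9  207.5]
 [ 534.8  216.   195.1]
 [ 534.8  212.9  196.4]
 [ 531.8  215.9  195.3]
 [ 531.7  212.7  196.9]
 [ 528.5  215.4  199.3]
 [ 529.1  213.1  192.1]
 [ 525.7  215.5  197.2]
 [ 525.7  212.6  196.8]
 [ 401.8   64.  1734.7]
 [ 523.   215.8  193.2]
 [ 522.7  212.4  197.4]
 [ 519.8  215.4  195.7]
 [ 519.6  212.1  199.3]
 [ 516.1  214.4  205.2]
 [ 517.   212.5  194.1]
 [ 514.   215.5  193.1]
 [ 401.8   64.  1734.7]
 [ 401.8   64.  1734.7]
 [ 401.8   64.  1734.7]
 [ 401.8   64.  1734.7]
 [ 401.8   64.  1734.7]
 [ 401.8   64.  1734.7]
 [ 401.8   64.  1734.7]]
```

View pics/c1.png

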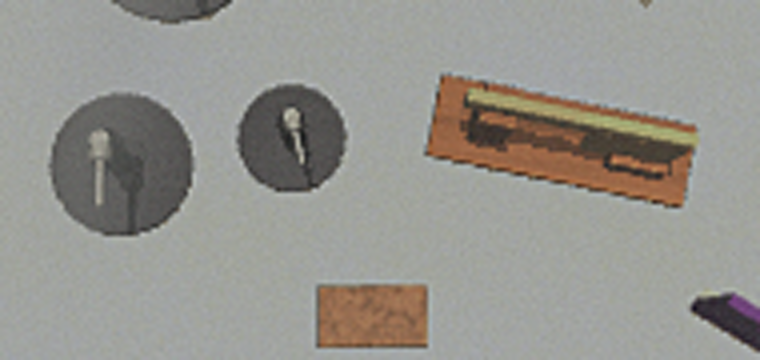

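View pics/c2.png

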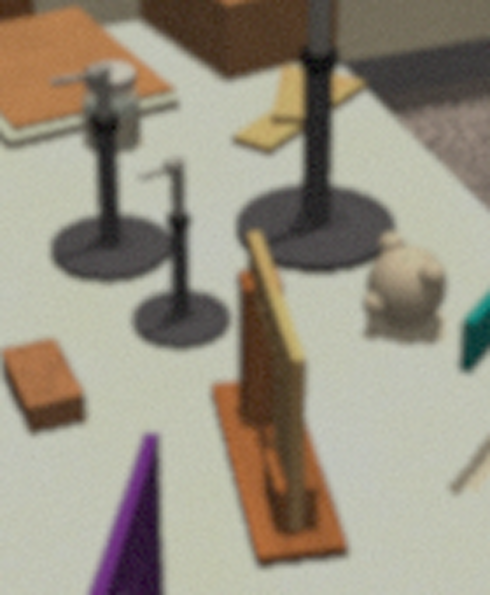

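The crops show the blank standing with its leg at the near (-y) end. Its top edge in the top view runs (346,199)–(404,210). The middle stand's pin points to world -x, with its nose at about (254,226).

Run:
```python
from h import *
np.set_printoptions(precision=1,suppress=True)
d=np.load('pics/top0.npy');P=cloud('top',d)
Q=P[175:250,330:415].reshape(-1,3);Q=Q[(Q[:,2]>158)&(Q[:,2]<180)]
m=np.median(Q,0)
for _ in range(3):
    v=np.linalg.svd((Q-Q.mean(0))[:,:2],full_matrices=False)[2][0];v*=np.sign(v[1])
    n=np.array([v[1],-v[0]]);r=(Q-np.mean(Q,0))[:,:2]@n;Q=Q[abs(r-np.median(r))<8]
s=(Q[:,:2]-Q[:,:2].mean(0))@v;t=(Q[:,:2]-Q[:,:2].mean(0))@n
c=Q[:,:2].mean(0)+v*(s.min()+s.max())/2+n*(t.min()+t.max())/2
print('blank c',c,'z',np.median(Q[:,2]),'v',v,np.degrees(np.arctan2(-v[0],v[1])),np.ptp(s),np.ptp(t))
T=P[190:245,235:285].reshape(-1,3)
D=T[(T[:,2]>9)&(T[:,2]<19)];D=D[np.hypot(D[:,0]-562,D[:,1]-215)<72];print('disc',cv2.minEnclosingCircle(D[:,:2].astype(np.float32)),len(D))
p=T[(T[:,2]>188)&(T[:,2]<215)&(T[:,0]<545)];k=np.polyfit(p[:,0],p[:,1],1);print('pin',k,np.polyval(k,[513,545]),np.median(p[:,2]),p[:,0].min())
D=P[190:230,285:320].reshape(-1,3);D=D[(D[:,2]>30)&(D[:,2]<400)];print('small',D.min(0),D.max(0))
st=get_state()
```

```text
blank c [ 591.2 -151.6] z 169.02451264809474 v [0.2 1. ] -10.89413898674762 179.3347864366422 11.246614472562236
disc ((563.5322875976562, 217.97940063476562), 67.52278900146484) 572
pin [  0.  205.6] [213.9 214.4] 196.93376686179144 513.9858873617079
small [552.8  63.6  38.1] [592.8  80.4 174.8]
```

```bash
cat >> h.py <<'E'
def to(x=None,y=None,z=None,yaw=None):
    "shift (cm) and turn for world target; yaw = world angle (deg) of tool y axis"
    from scipy.spatial.transform import Rotation as Ro
    s=get_state();q=s['eef_rot'];R=Ro.from_quat([q[1],q[2],q[3],q[0]]).as_matrix();p=s['ee_pos']
    g=np.array([a if a is not None else b for a,b in zip((x,y,z),p)])
    cy=np.degrees(np.arctan2(R[1,1],R[0,1]));dl=R.T@(g-p)/10
    print('shift',np.round(dl,2),'turn',0 if yaw is None else round(float(-np.radians((yaw-cy+180)%360-180)),3),'yaw',round(float(cy),2),'at',np.round(p,1),'F',np.round(s['ft_force'],2),'grip',s['grip_width'],s['grip_force'],'t',s['clock'])
E
python3 -c "
from h import *
to(400,270,330,30); to(586.2,-177.5,230,-10.9)"
```

```text
shift [-26.9  -27.4  -13.42] turn 0.661 yaw 67.89 at [253.8 624.8 195.3] F [0.1  1.44 0.52] grip 87.94707410410595 0.0 t 0.1
shift [-60.99 -61.83  -3.36] turn 1.375 yaw 67.89 at [253.8 624.8 195.3] F [0.1  1.44 0.52] grip 87.94707410410595 0.0 t 0.1
```

```bash
R='{"tx":-26.9,"ty":-27.4,"tz":-13.4,"turn":0.66}'
python3 -m pendant '[{"tz":-5},{"tx":-4,"ty":-4,"tz":-9,"turn":0.1},{"tx":-8,"ty":-8,"tz":-11,"turn":0.22},{"tx":-12,"ty":-12,"tz":-13.4,"turn":0.33},{"tx":-16,"ty":-16,"tz":-13.4,"turn":0.44},{"tx":-20,"ty":-20,"tz":-13.4,"turn":0.55},{"tx":-24,"ty":-24,"tz":-13.4,"turn":0.66},{"tx":-26.9,"ty":-27.4,"tz":-13.4,"turn":0.66}]'; python3 -c "
from h import *
to(586.2,-177.5,230,-10.9)"
```

```text
shift [-60.99 -61.83  -3.36] turn 1.375 yaw 67.89 at [253.8 624.8 195.3] F [0.1  1.44 0.52] grip 87.94707410410595 0.0 t 0.1$[0]: bad value
```

```bash
python3 -m pendant '[{"tx":0,"ty":0,"tz":-5,"turn":0},{"tx":-4,"ty":-4,"tz":-9,"turn":0.1},{"tx":-8,"ty":-8,"tz":-11,"turn":0.22},{"tx":-12,"ty":-12,"tz":-13.4,"turn":0.33},{"tx":-16,"ty":-16,"tz":-13.4,"turn":0.44},{"tx":-20,"ty":-20,"tz":-13.4,"turn":0.55},{"tx":-24,"ty":-24,"tz":-13.4,"turn":0.66},{"tx":-26.9,"ty":-27.4,"tz":-13.4,"turn":0.66}]'; python3 -c "
from h import *
to(586.2,-177.5,230,-10.9)"
```

```text
clock: 0.9
ee_pos: [382.0, 316.9, 329.1]
eef_rot: [-0.0, 0.501, 0.866, 0.0]
ft_force: [1.1, 1.0, -0.3]
grip_width: 88.0
grip_force: 0.0
shift [-53.04  -6.94   9.9 ] turn 0.712 yaw 29.9 at [382.  316.9 329.1] F [ 1.13  1.01 -0.32] grip 87.99218838557385 0.0 t 0.9
```

```bash
python3 -m pendant '[{"tx":-5,"ty":-0.6,"tz":0,"turn":0.1},{"tx":-10,"ty":-1.3,"tz":0,"turn":0.2},{"tx":-15,"ty":-2,"tz":0,"turn":0.3},{"tx":-20,"ty":-2.6,"tz":0,"turn":0.4},{"tx":-25,"ty":-3.2,"tz":0,"turn":0.5},{"tx":-30,"ty":-3.9,"tz":0,"turn":0.6},{"tx":-35,"ty":-4.5,"tz":0,"turn":0.7},{"tx":-39.5,"ty":-5.1,"tz":2,"turn":0.71}]'; python3 -c "
from h import *
to(586.2,-177.5,230,-10.9)"
```

```text
clock: 1.7
ee_pos: [536.4, -48.8, 311.8]
eef_rot: [0.001, 0.77, 0.638, 0.002]
ft_force: [1.5, 0.7, 0.1]
grip_width: 88.1
grip_force: 0.0
shift [-11.73   7.27   8.2 ] turn 0.002 yaw -10.78 at [536.4 -48.8 311.8] F [1.48 0.67 0.14] grip 88.14354586754042 0.0 t 1.7
```

```bash
python3 -m pendant '[{"tx":-3.6,"ty":2.4,"tz":2,"turn":0},{"tx":-7.2,"ty":4.7,"tz":5,"turn":0},{"tx":-7.2,"ty":4.7,"tz":8,"turn":0},{"tx":-7.2,"ty":4.7,"tz":8,"turn":0},{"tx":-7.2,"ty":4.7,"tz":8,"turn":0},{"tx":-7.2,"ty":4.7,"tz":8,"turn":0}]'; python3 -c "
from h import *
to(586.2,-177.5,155,-10.9)"
```

```text
clock: 2.3
ee_pos: [568.4, -124.8, 231.6]
eef_rot: [0.0, 0.769, 0.639, 0.001]
ft_force: [0.1, 0.0, 0.3]
grip_width: 87.3
grip_force: 0.0
shift [-4.87  2.69  7.66] turn 0.007 yaw -10.49 at [ 568.4 -124.8  231.6] F [0.06 0.   0.33] grip 87.34645387543878 0.0 t 2.3
```

```bash
python3 -m pendant '[{"tx":-4.9,"ty":2.7,"tz":0,"turn":0.007},{"tx":-4.9,"ty":2.7,"tz":2,"turn":0.007},{"tx":-4.9,"ty":2.7,"tz":4,"turn":0.007},{"tx":-4.9,"ty":2.7,"tz":6,"turn":0.007},{"tx":-4.9,"ty":2.7,"tz":7.6,"turn":0.007},{"tx":-4.9,"ty":2.7,"tz":7.6,"turn":0.007},{"tx":-4.9,"ty":2.7,"tz":7.6,"turn":0.007}]'
python3 - <<'E'
from h import *
to(586.2,-177.5,155,-10.9)
p,d=shot('side','s1');shot('top','t1')
cv2.imwrite('pics/s1c.png',cv2.resize(p[170:320,270:400,::-1],None,fx=3.8,fy=3.8,interpolation=cv2.INTER_CUBIC))
E
```

```text
clock: 3.0
ee_pos: [585.7, -178.6, 155.0]
eef_rot: [0.0, 0.771, 0.636, 0.0]
ft_force: [-0.1, -0.2, 1.2]
grip_width: 88.0
grip_force: 0.0
shift [ 0.12  0.03 -0.  ] turn -0.001 yaw -10.95 at [ 585.7 -178.6  155. ] F [-0.05 -0.18  1.2 ] grip 87.95512217917168 0.0 t 3.0
```

View pics/s1c.png

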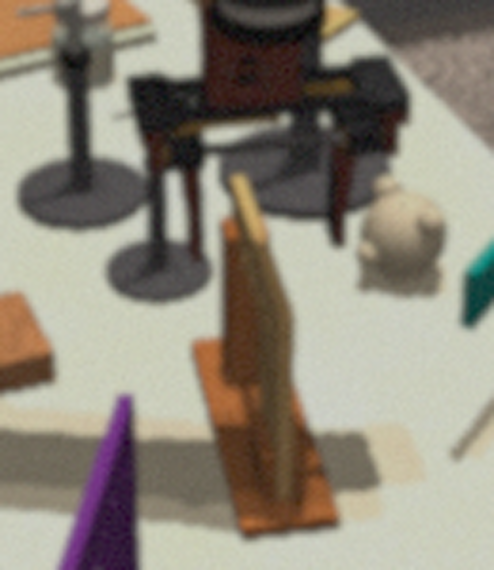

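The crop shows both finger tips, at crop (195,255) and (338,240), apparently beyond the blank. I'll check this with projections and the side camera's depth.

Run:
```python
from h import *
np.set_printoptions(precision=1,suppress=True)
c=get_calibration('side');K=np.array([[c['fx'],0,c['cx']],[0,c['fy'],c['cy']],[0,0,1]])
for n in('side','top'):
    c=get_calibration(n);K=np.array([[c['fx'],0,c['cx']],[0,c['fy'],c['cy']],[0,0,1]])
    print(n,cv2.projectPoints(np.array([[585.7,-178.6,155],[591,-151.6,168],[608.2,-63.5,168],[574.,-240,168]]),np.array(c['rvec']),np.array(c['tvec']),K,None)[0].reshape(-1,2))
P=cloud('side',np.load('pics/s1.npy'))
for u,v in((321,236),(359,232),(333,218),(346,250),(344,290)): print(u,v,P[v,u])
P0=cloud('side',np.load('pics/side0.npy'))
B=P0[210:310,320:355].reshape(-1,3);B=B[(B[:,2]>140)&(B[:,2]<200)];print(B.min(0),B.max(0),len(B))
```

```text
side [[339.2 242.3]
 [337.3 232.4]
 [331.6 215.3]
 [343.9 251.9]]
top [[383.5 206.5]
 [375.4 204.1]
 [346.8 197.9]
 [404.1 210.2]]
321 236 [ 534.3 -182.8  189.1]
359 232 [ 629.9 -204.   192.3]
333 218 [608.  -75.1 165.7]
346 250 [675.  -13.6  -0.5]
344 290 [ 574.5 -243.3   49.1]
[ 569.7 -246.7  140. ] [618.  -64.4 170.4] 303
```

View pics/t1.png

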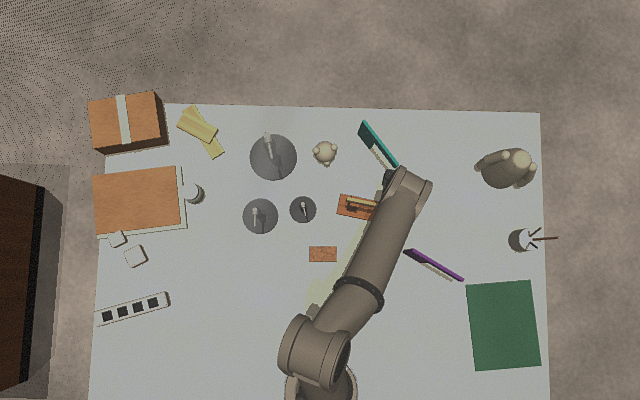

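The depth shows the fingers bracketing the blank at x 534–630, y about -180, so the placement is right. Closing now.

```bash
python3 -m pendant '[{"tx":0.1,"ty":0,"tz":0,"turn":0},{"tx":0.1,"ty":0,"tz":0,"turn":0},{"tx":0.1,"ty":0,"tz":0,"turn":0},{"tx":0.1,"ty":0,"tz":0,"turn":0},{"tx":0.1,"ty":0,"tz":0,"turn":0},{"tx":0.1,"ty":0,"tz":0,"turn":0},{"tx":0.1,"ty":0,"tz":0,"turn":0},{"tx":0.1,"ty":0,"tz":0,"turn":0}]' 0 30;python3 -m pendant '[{"tx":0,"ty":0,"tz":0,"turn":0},{"tx":0,"ty":0,"tz":0,"turn":0},{"tx":0,"ty":0,"tz":0,"turn":0}]'
```

```text
clock: 3.9
ee_pos: [585.2, -178.0, 154.0]
eef_rot: [-0.0, 0.772, 0.636, -0.0]
ft_force: [0.7, -0.3, -0.5]
grip_width: 27.7
grip_force: 0.0
clock: 4.2
ee_pos: [585.2, -177.9, 154.0]
eef_rot: [-0.0, 0.772, 0.636, 0.0]
ft_force: [-0.6, 1.1, -0.5]
grip_width: 3.3
grip_force: 0.0
```

Run:
```python
from h import *
p,d=shot('side','s2')
cv2.imwrite('pics/s2c.png',cv2.resize(p[170:290,290:400,::-1],None,fx=4.5,fy=4.5,interpolation=cv2.INTER_CUBIC))
print(get_state()['grip_width'],get_state()['grip_force'])
P=cloud('side',d)[170:270,290:380].reshape(-1,3)
P0=cloud('side',np.load('pics/side0.npy'))[170:270,290:380].reshape(-1,3)
m=(abs(P-P0).max(1)>25)&(abs(P[:,1]+180)<40)&(abs(P[:,0]-585)<90)
Q=P[m];o=np.argsort(Q[:,2]);print(len(Q));print(np.round(Q[o[:12]]))
```

```text
0.9649038954253092 0.0
2161
[[ 591. -191.  178.]
 [ 588. -191.  179.]
 [ 588. -192.  182.]
 [ 575. -177.  183.]
 [ 574. -192.  183.]
 [ 576. -188.  183.]
 [ 571. -193.  183.]
 [ 587. -188.  184.]
 [ 585. -193.  184.]
 [ 589. -196.  184.]
 [ 572. -191.  186.]
 [ 581. -190.  186.]]
```

View pics/s2c.png

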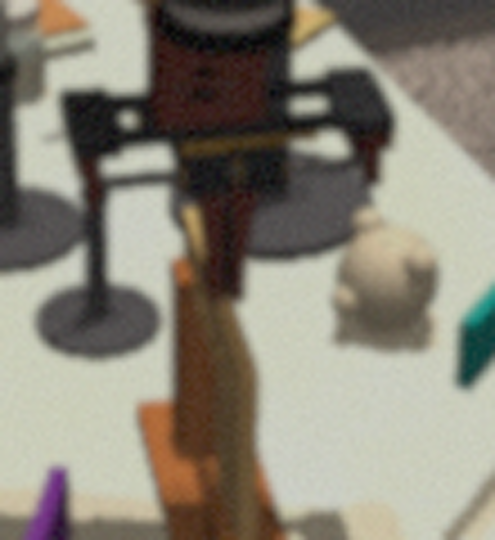

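The tips shut just above the board's top edge, at about crop (225,295). They sit roughly 20 mm higher than the TCP reading suggests. I'll touch the edge with the shut fingers to find its height.

```bash
for i in 1; do python3 -m pendant '[{"tx":0,"ty":0,"tz":0.1,"turn":0},{"tx":0,"ty":0,"tz":0.2,"turn":0},{"tx":0,"ty":0,"tz":0.3,"turn":0},{"tx":0,"ty":0,"tz":0.3,"turn":0}]'; done; python3 -m pendant '[{"tx":0,"ty":0,"tz":0.1,"turn":0},{"tx":0,"ty":0,"tz":0.2,"turn":0},{"tx":0,"ty":0,"tz":0.3,"turn":0},{"tx":0,"ty":0,"tz":0.3,"turn":0}]'
```

```text
clock: 4.65
ee_pos: [585.1, -177.9, 150.8]
eef_rot: [-0.0, 0.772, 0.636, -0.0]
ft_force: [0.1, 0.7, 0.5]
grip_width: 0.7
grip_force: 0.0
clock: 5.05
ee_pos: [585.1, -177.9, 147.8]
eef_rot: [-0.0, 0.772, 0.636, -0.0]
ft_force: [0.2, -0.6, 1.1]
grip_width: 0.2
grip_force: 0.0
```

```bash
python3 -m pendant '[{"tx":0,"ty":0,"tz":0.1,"turn":0},{"tx":0,"ty":0,"tz":0.2,"turn":0},{"tx":0,"ty":0,"tz":0.2,"turn":0}]';python3 -m pendant '[{"tx":0,"ty":0,"tz":0.1,"turn":0},{"tx":0,"ty":0,"tz":0.2,"turn":0},{"tx":0,"ty":0,"tz":0.2,"turn":0}]'
```

```text
clock: 5.35
ee_pos: [585.1, -177.9, 145.8]
eef_rot: [-0.0, 0.772, 0.636, -0.0]
ft_force: [0.4, 0.3, 0.2]
grip_width: 0.6
grip_force: 0.0
clock: 5.65
ee_pos: [585.1, -177.9, 143.8]
eef_rot: [-0.0, 0.772, 0.636, -0.0]
ft_force: [1.1, 0.3, 0.2]
grip_width: 0.2
grip_force: 0.0
```

```bash
python3 -m pendant '[{"tx":0,"ty":0,"tz":0.1,"turn":0},{"tx":0,"ty":0,"tz":0.2,"turn":0},{"tx":0,"ty":0,"tz":0.2,"turn":0}]';python3 - <<'E'
from h import *
p,d=shot('side','s3');q,e=shot('top','t3')
a=cv2.resize(p[190:290,300:380,::-1],None,fx=5,fy=5,interpolation=cv2.INTER_CUBIC)
b=cv2.resize(q[180:230,330:410,::-1],None,fx=4.7,fy=4.7,interpolation=cv2.INTER_CUBIC)
o=np.zeros((500,400+b.shape[1],3),np.uint8);o[:a.shape[0],:400]=a;o[:b.shape[0],400:]=b;cv2.imwrite('pics/s3c.png',o)
E
```

```text
clock: 5.95
ee_pos: [585.3, -178.0, 142.1]
eef_rot: [0.0, 0.772, 0.636, 0.0]
ft_force: [0.5, 0.2, 0.8]
grip_width: 0.4
grip_force: 0.2
```

View pics/s3c.png

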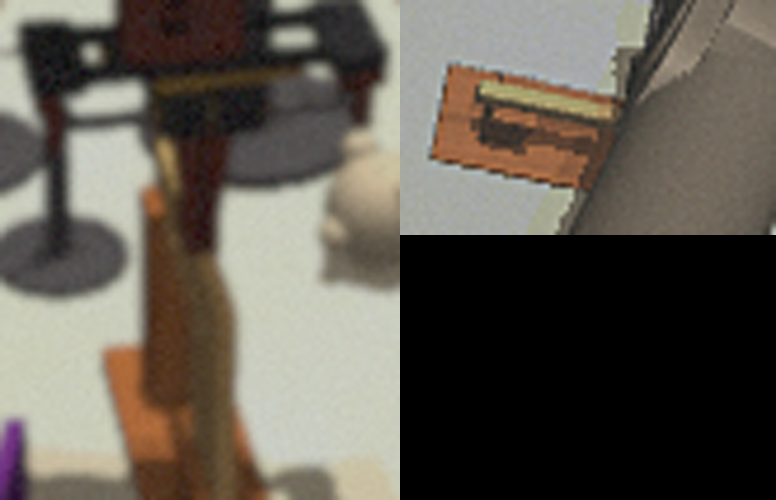

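The fingers appear to sit right on the top edge, with tips at crop (200,250).

```bash
python3 -m pendant '[{"tx":0,"ty":0,"tz":0.05,"turn":0},{"tx":0,"ty":0,"tz":0.1,"turn":0},{"tx":0,"ty":0,"tz":0.1,"turn":0}]'
```

```text
clock: 6.35
ee_pos: [586.0, -178.2, 142.0]
eef_rot: [0.001, 0.772, 0.636, 0.001]
ft_force: [0.2, -0.0, 6.1]
grip_width: 0.9
grip_force: 3.2
```

```bash
python3 -m pendant '[{"tx":0,"ty":0,"tz":-0.6,"turn":0},{"tx":0,"ty":0,"tz":-1,"turn":0},{"tx":0,"ty":0,"tz":-1,"turn":0},{"tx":0,"ty":0,"tz":-1,"turn":0},{"tx":0,"ty":0,"tz":-1,"turn":0},{"tx":0,"ty":0,"tz":-1,"turn":0}]' 0.45;python3 -c "
from h import *
to(585.7,-177.5,129.2,-10.9)"
```

```text
clock: 6.95
ee_pos: [585.0, -177.9, 150.8]
eef_rot: [-0.0, 0.772, 0.636, -0.0]
ft_force: [0.4, 0.4, -0.5]
grip_width: 39.3
grip_force: 0.0
shift [0.05 0.06 2.16] turn -0.002 yaw -11.0 at [ 585.  -177.9  150.8] F [ 0.37  0.38 -0.53] grip 39.322978824459746 0.0 t 6.95
```

```bash
python3 -m pendant '[{"tx":0,"ty":0.1,"tz":0.7,"turn":0},{"tx":0,"ty":0.1,"tz":1.4,"turn":0},{"tx":0,"ty":0.1,"tz":2.15,"turn":0},{"tx":0,"ty":0.1,"tz":2.15,"turn":0}]'; python3 -m pendant '[{"tx":0,"ty":0,"tz":0,"turn":0},{"tx":0,"ty":0,"tz":0,"turn":0},{"tx":0,"ty":0,"tz":0,"turn":0},{"tx":0,"ty":0,"tz":0,"turn":0},{"tx":0,"ty":0,"tz":0,"turn":0},{"tx":0,"ty":0,"tz":0,"turn":0},{"tx":0,"ty":0,"tz":0,"turn":0},{"tx":0,"ty":0,"tz":0,"turn":0}]' 0 30
```

```text
clock: 7.35
ee_pos: [585.2, -177.8, 127.8]
eef_rot: [-0.001, 0.772, 0.636, -0.001]
ft_force: [0.4, 0.7, 0.6]
grip_width: 39.2
grip_force: 0.0
clock: 8.15
ee_pos: [586.5, -178.2, 129.7]
eef_rot: [0.0, 0.772, 0.636, 0.0]
ft_force: [0.1, -0.8, 2.1]
grip_width: 10.0
grip_force: 30.0
```

```bash
python3 -m pendant '[{"tx":0,"ty":0,"tz":-0.6,"turn":0},{"tx":0,"ty":0,"tz":-1.8,"turn":0},{"tx":0,"ty":0,"tz":-3,"turn":0},{"tx":0,"ty":0,"tz":-4.5,"turn":0},{"tx":0,"ty":0,"tz":-6,"turn":0},{"tx":0,"ty":0,"tz":-8,"turn":0},{"tx":0,"ty":0,"tz":-10,"turn":0},{"tx":0,"ty":0,"tz":-12,"turn":0}]'; python3 -m pendant '[{"tx":0,"ty":0,"tz":0,"turn":0},{"tx":0,"ty":0,"tz":0,"turn":0},{"tx":0,"ty":0,"tz":0,"turn":0}]';  python3 -c "
from h import *
to(440,-150,250,0);to(460,0,250,0);to(460,195,250,0)"
```

```text
clock: 8.95
ee_pos: [585.9, -178.3, 251.4]
eef_rot: [0.0, 0.772, 0.636, 0.0]
ft_force: [1.0, 0.2, -2.6]
grip_width: 9.6
grip_force: 30.0
clock: 9.25
ee_pos: [585.5, -177.8, 248.5]
eef_rot: [-0.001, 0.772, 0.636, -0.001]
ft_force: [1.1, 0.4, -1.7]
grip_width: 9.7
grip_force: 30.0
shift [ -0.04 -14.81  -0.12] turn -0.192 yaw -11.0 at [ 585.5 -177.8  248.5] F [ 1.06  0.42 -1.67] grip 9.74270857899582 29.983513355255127 t 9.25
shift [ 15.06 -15.71  -0.12] turn -0.192 yaw -11.0 at [ 585.5 -177.8  248.5] F [ 1.06  0.42 -1.67] grip 9.74270857899582 29.983513355255127 t 9.25
shift [ 34.2  -19.43  -0.11] turn -0.192 yaw -11.0 at [ 585.5 -177.8  248.5] F [ 1.06  0.42 -1.67] grip 9.74270857899582 29.983513355255127 t 9.25
```

```bash
python3 -m pendant '[{"tx":0.5,"ty":-2.5,"tz":0,"turn":-0.02},{"tx":2,"ty":-6,"tz":0,"turn":-0.06},{"tx":4,"ty":-10,"tz":0,"turn":-0.1},{"tx":7,"ty":-13,"tz":0,"turn":-0.14},{"tx":11,"ty":-15,"tz":0,"turn":-0.18},{"tx":15,"ty":-15.7,"tz":0,"turn":-0.192},{"tx":19,"ty":-16.5,"tz":0,"turn":-0.192},{"tx":23,"ty":-17.3,"tz":0,"turn":-0.192}]'; python3 -m pendant '[{"tx":3,"ty":0,"tz":0,"turn":0},{"tx":6,"ty":0,"tz":0,"turn":0},{"tx":8,"ty":0,"tz":0,"turn":0},{"tx":10,"ty":0,"tz":0,"turn":0},{"tx":11,"ty":0,"tz":0,"turn":0},{"tx":11,"ty":0,"tz":0,"turn":0},{"tx":11,"ty":0,"tz":0,"turn":0}]';  python3 - <<'E'
from h import *
to(530,193,250,0)
p,d=shot('side','s4');q,e=shot('top','t4')
a=cv2.resize(p[110:310,180:400,::-1],None,fx=2,fy=2,interpolation=cv2.INTER_CUBIC)
b=cv2.resize(q[160:290,220:340,::-1],None,fx=3,fy=3,interpolation=cv2.INTER_CUBIC)
o=np.zeros((400,440+b.shape[1],3),np.uint8);o[:a.shape[0],:440]=a;o[:b.shape[0],440:]=b;cv2.imwrite('pics/s4c.png',o)
P=cloud('top',e);Q=P[180:300,220:330].reshape(-1,3);Q=Q[(Q[:,2]>270)&(Q[:,2]<300)&(abs(Q[:,0]-460)<30)];print(len(Q),Q.min(0),Q.max(0),np.median(Q,0))
E
```

```text
clock: 10.05
ee_pos: [459.2, 82.1, 248.8]
eef_rot: [-0.0, 0.707, 0.707, -0.0]
ft_force: [0.3, -0.2, -0.6]
grip_width: 10.0
grip_force: 30.0
clock: 10.75
ee_pos: [460.1, 189.5, 249.0]
eef_rot: [0.0, 0.707, 0.707, -0.001]
ft_force: [0.5, -0.4, 0.3]
grip_width: 9.5
grip_force: 30.0
shift [ 0.36  6.99 -0.1 ] turn -0.001 yaw -0.05 at [460.1 189.5 249. ] F [ 0.46 -0.39  0.34] grip 9.532669014386059 29.98354196548462 t 10.75
50 [454.83428145 126.3037054  274.09770566] [464.27946414 300.0586276  296.99270731] [459.33452338 142.64006586 287.28220284]
```

View pics/s4c.png

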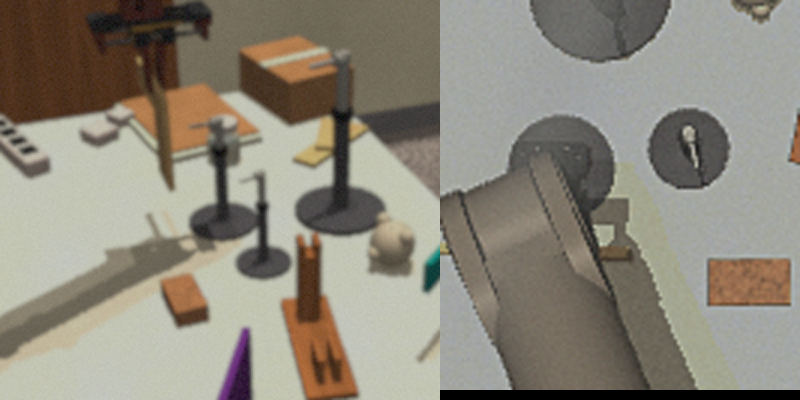

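The blank is held upright at x≈460, in front of the middle stand and level with it in y. Now over the pin, ready to feel downwards with the arm's lower edge.

```bash
python3 -m pendant '[{"tx":0.1,"ty":1.5,"tz":0,"turn":0},{"tx":0.3,"ty":3,"tz":0,"turn":0},{"tx":0.3,"ty":4.5,"tz":0,"turn":0},{"tx":0.3,"ty":6,"tz":0,"turn":0},{"tx":0.3,"ty":7,"tz":0,"turn":0},{"tx":0.3,"ty":7,"tz":1,"turn":0},{"tx":0.3,"ty":7,"tz":2,"turn":0},{"tx":0.3,"ty":7,"tz":2.5,"turn":0}]'; python3 -m pendant '[{"tx":0,"ty":0,"tz":0.2,"turn":0},{"tx":0,"ty":0,"tz":0.2,"turn":0},{"tx":0,"ty":0,"tz":0.2,"turn":0}]'
```

```text
clock: 11.65
ee_pos: [528.9, 193.3, 222.7]
eef_rot: [-0.001, 0.707, 0.707, -0.001]
ft_force: [-0.3, 0.0, -1.1]
grip_width: 9.8
grip_force: 30.0
clock: 11.95
ee_pos: [530.2, 193.8, 222.8]
eef_rot: [-0.0, 0.707, 0.707, 0.0]
ft_force: [0.5, -0.7, -1.3]
grip_width: 9.7
grip_force: 30.0
```

```bash
D='[{"tx":0,"ty":0,"tz":0.1,"turn":0},{"tx":0,"ty":0,"tz":0.2,"turn":0}]'; 
python3 -m pendant '[{"tx":0,"ty":0,"tz":0.1,"turn":0},{"tx":0,"ty":0,"tz":0.2,"turn":0},{"tx":0,"ty":0,"tz":0.2,"turn":0}]' | grep -E "ee_pos|ft"; python3 -m pendant '[{"tx":0,"ty":0,"tz":0.1,"turn":0},{"tx":0,"ty":0,"tz":0.2,"turn":0},{"tx":0,"ty":0,"tz":0.2,"turn":0}]' | grep -E "ee_pos|ft"
```

```text
ee_pos: [530.2, 193.6, 220.5]
ft_force: [-0.6, 0.2, -2.2]
ee_pos: [530.2, 193.6, 218.3]
ft_force: [0.5, 0.1, -1.7]
```

```bash
python3 -m pendant '[{"tx":0,"ty":0,"tz":0.1,"turn":0},{"tx":0,"ty":0,"tz":0.2,"turn":0},{"tx":0,"ty":0,"tz":0.2,"turn":0}]' | grep -E "ee_pos|ft"
```

```text
ee_pos: [530.2, 193.6, 216.3]
ft_force: [0.2, 0.1, -2.0]
```

```bash
python3 -m pendant '[{"tx":0,"ty":0,"tz":0.1,"turn":0},{"tx":0,"ty":0,"tz":0.2,"turn":0},{"tx":0,"ty":0,"tz":0.2,"turn":0}]' | grep -E "ee_pos|ft"
```

```text
ee_pos: [530.2, 193.6, 214.3]
ft_force: [-0.1, -0.2, -1.1]
```

```bash
python3 -m pendant '[{"tx":0,"ty":0,"tz":0.1,"turn":0},{"tx":0,"ty":0,"tz":0.2,"turn":0},{"tx":0,"ty":0,"tz":0.2,"turn":0}]' | grep -E "ee_pos|ft"
```

```text
ee_pos: [530.2, 193.6, 212.3]
ft_force: [-0.7, -0.3, -0.8]
```

```bash
python3 -m pendant '[{"tx":0,"ty":0,"tz":0.1,"turn":0},{"tx":0,"ty":0,"tz":0.2,"turn":0},{"tx":0,"ty":0,"tz":0.2,"turn":0}]' | grep -E "ee_pos|ft"
```

```text
ee_pos: [530.2, 193.6, 210.3]
ft_force: [-0.8, -0.3, -2.7]
```

```bash
python3 -m pendant '[{"tx":0,"ty":0,"tz":0.1,"turn":0},{"tx":0,"ty":0,"tz":0.2,"turn":0},{"tx":0,"ty":0,"tz":0.2,"turn":0}]' | grep -E "ee_pos|ft"
```

```text
ee_pos: [530.2, 193.6, 208.3]
ft_force: [0.2, 0.2, -1.1]
```

```bash
python3 -m pendant '[{"tx":0,"ty":0,"tz":0.05,"turn":0},{"tx":0,"ty":0,"tz":0.1,"turn":0},{"tx":0,"ty":0,"tz":0.1,"turn":0}]' | grep -E "ee_pos|ft"
```

```text
ee_pos: [530.2, 193.6, 207.4]
ft_force: [0.2, -0.7, -1.2]
```

```bash
python3 -m pendant '[{"tx":0,"ty":0,"tz":0.05,"turn":0},{"tx":0,"ty":0,"tz":0.1,"turn":0},{"tx":0,"ty":0,"tz":0.1,"turn":0}]' | grep -E "ee_pos|ft"
```

```text
ee_pos: [530.2, 193.6, 206.4]
ft_force: [-0.5, -1.0, -1.8]
```

```bash
python3 -m pendant '[{"tx":0,"ty":0,"tz":0.05,"turn":0},{"tx":0,"ty":0,"tz":0.1,"turn":0},{"tx":0,"ty":0,"tz":0.1,"turn":0}]' | grep -E "ee_pos|ft"
```

```text
ee_pos: [530.2, 193.6, 205.4]
ft_force: [-0.4, -0.0, -1.0]
```

```bash
python3 -m pendant '[{"tx":0,"ty":0,"tz":0.05,"turn":0},{"tx":0,"ty":0,"tz":0.1,"turn":0},{"tx":0,"ty":0,"tz":0.1,"turn":0}]' | grep -E "ee_pos|ft"
```

```text
ee_pos: [530.2, 193.6, 204.4]
ft_force: [-0.3, -0.1, -1.1]
```

```bash
python3 -m pendant '[{"tx":0,"ty":0,"tz":0.05,"turn":0},{"tx":0,"ty":0,"tz":0.1,"turn":0},{"tx":0,"ty":0,"tz":0.1,"turn":0}]' | grep -E "ee_pos|ft"
```

```text
ee_pos: [530.5, 193.6, 204.0]
ft_force: [-1.5, -0.9, 2.6]
```

Contact with the pin's top came at TCP z = 204.0. Now I'll ease up and feel sideways with the leg's inner edge.

```bash
python3 -m pendant '[{"tx":0,"ty":0,"tz":-0.2,"turn":0},{"tx":0,"ty":0,"tz":-0.3,"turn":0},{"tx":0.2,"ty":0,"tz":-0.3,"turn":0},{"tx":0.4,"ty":0,"tz":-0.3,"turn":0},{"tx":0.6,"ty":0,"tz":-0.3,"turn":0},{"tx":0.7,"ty":0,"tz":-0.3,"turn":0},{"tx":0.7,"ty":0,"tz":-0.3,"turn":0},{"tx":0.7,"ty":0,"tz":-0.3,"turn":0}]' | grep -E "ee_pos|ft"
```

```text
ee_pos: [530.3, 200.6, 206.4]
ft_force: [0.0, -0.7, -0.8]
```

```bash
python3 -m pendant '[{"tx":0.05,"ty":0,"tz":0,"turn":0},{"tx":0.1,"ty":0,"tz":0,"turn":0},{"tx":0.1,"ty":0,"tz":0,"turn":0}]' | grep -E "ee_pos|ft"
```

```text
ee_pos: [530.3, 201.7, 206.5]
ft_force: [0.6, 0.2, -1.5]
```

```bash
python3 -m pendant '[{"tx":0.05,"ty":0,"tz":0,"turn":0},{"tx":0.1,"ty":0,"tz":0,"turn":0},{"tx":0.1,"ty":0,"tz":0,"turn":0}]' | grep -E "ee_pos|ft"
```

```text
ee_pos: [530.3, 202.7, 206.5]
ft_force: [-0.3, 0.4, -0.5]
```

```bash
python3 -m pendant '[{"tx":0.05,"ty":0,"tz":0,"turn":0},{"tx":0.1,"ty":0,"tz":0,"turn":0},{"tx":0.1,"ty":0,"tz":0,"turn":0}]' | grep -E "ee_pos|ft"
```

```text
ee_pos: [530.2, 203.7, 206.5]
ft_force: [0.1, 1.5, -1.7]
```

```bash
python3 -m pendant '[{"tx":0.05,"ty":0,"tz":0,"turn":0},{"tx":0.1,"ty":0,"tz":0,"turn":0},{"tx":0.1,"ty":0,"tz":0,"turn":0}]' | grep -E "ee_pos|ft"
```

```text
ee_pos: [530.3, 204.2, 206.5]
ft_force: [-0.0, -1.5, -1.4]
```

```bash
python3 -m pendant '[{"tx":0.05,"ty":0,"tz":0,"turn":0},{"tx":0.1,"ty":0,"tz":0,"turn":0},{"tx":0.1,"ty":0,"tz":0,"turn":0}]' | grep -E "ee_pos|ft"
```

```text
ee_pos: [530.3, 204.6, 206.5]
ft_force: [-0.4, -3.9, 0.1]
```

Sideways contact came at TCP y≈204.0. The balancing hole should therefore meet the pin at y≈213.9, z≈184.5.

```bash
python3 -m pendant '[{"tx":-0.5,"ty":0,"tz":-0.2,"turn":0},{"tx":-0.5,"ty":-1.5,"tz":-0.2,"turn":0},{"tx":-0.5,"ty":-3,"tz":-0.2,"turn":0},{"tx":-0.5,"ty":-4.2,"tz":0,"turn":0},{"tx":0,"ty":-4.2,"tz":0.7,"turn":0},{"tx":0.8,"ty":-4.2,"tz":1.5,"turn":0},{"tx":0.8,"ty":-4.2,"tz":2.2,"turn":0},{"tx":0.8,"ty":-4.2,"tz":2.2,"turn":0}]' >/dev/null;  python3 -m pendant '[{"tx":0,"ty":0,"tz":0,"turn":0},{"tx":0,"ty":0,"tz":0,"turn":0},{"tx":0,"ty":0,"tz":0,"turn":0}]'; python3 -c "
from h import *
to(505,213.9,184.5,0)"
```

```text
clock: 18.95
ee_pos: [488.6, 213.5, 184.8]
eef_rot: [0.0, 0.707, 0.707, 0.0]
ft_force: [-0.3, -0.1, -1.4]
grip_width: 9.6
grip_force: 30.0
shift [0.04 1.64 0.03] turn -0.0 yaw -0.03 at [488.6 213.5 184.8] F [-0.29 -0.07 -1.4 ] grip 9.593209564683006 29.983461499214172 t 18.95
```

```bash
python3 -m pendant '[{"tx":0.04,"ty":0.6,"tz":0.03,"turn":0},{"tx":0.04,"ty":1.2,"tz":0.03,"turn":0},{"tx":0.04,"ty":1.6,"tz":0.03,"turn":0},{"tx":0.04,"ty":1.8,"tz":0.03,"turn":0},{"tx":0.04,"ty":1.8,"tz":0.03,"turn":0}]' | grep -E "ee_pos|ft"
```

```text
ee_pos: [506.6, 213.9, 184.1]
ft_force: [-0.2, 0.1, -1.2]
```

```bash
python3 -m pendant '[{"tx":0,"ty":0.1,"tz":0,"turn":0},{"tx":0,"ty":0.2,"tz":0,"turn":0},{"tx":0,"ty":0.2,"tz":0,"turn":0}]' | grep -E "ee_pos|ft"
```

```text
ee_pos: [508.3, 214.1, 184.2]
ft_force: [0.0, -0.0, -0.9]
```

```bash
python3 -m pendant '[{"tx":0,"ty":0.1,"tz":0,"turn":0},{"tx":0,"ty":0.2,"tz":0,"turn":0},{"tx":0,"ty":0.2,"tz":0,"turn":0}]' | grep -E "ee_pos|ft"
```

```text
ee_pos: [510.4, 214.0, 184.2]
ft_force: [-0.4, 0.7, -1.3]
```

```bash
python3 -m pendant '[{"tx":0,"ty":0.1,"tz":0,"turn":0},{"tx":0,"ty":0.2,"tz":0,"turn":0},{"tx":0,"ty":0.2,"tz":0,"turn":0}]' | grep -E "ee_pos|ft"
```

```text
ee_pos: [512.4, 214.0, 184.2]
ft_force: [-0.4, 0.6, -1.4]
```

```bash
python3 -m pendant '[{"tx":0,"ty":0.1,"tz":0,"turn":0},{"tx":0,"ty":0.2,"tz":0,"turn":0},{"tx":0,"ty":0.2,"tz":0,"turn":0}]' | grep -E "ee_pos|ft"
```

```text
ee_pos: [514.4, 214.0, 184.2]
ft_force: [0.0, 0.9, -1.5]
```

```bash
python3 -m pendant '[{"tx":0,"ty":0.1,"tz":0,"turn":0},{"tx":0,"ty":0.2,"tz":0,"turn":0},{"tx":0,"ty":0.2,"tz":0,"turn":0}]' | grep -E "ee_pos|ft"
```

```text
ee_pos: [516.4, 214.1, 184.2]
ft_force: [0.5, -1.1, -1.5]
```

```bash
python3 -m pendant '[{"tx":0,"ty":0.1,"tz":0,"turn":0},{"tx":0,"ty":0.2,"tz":0,"turn":0},{"tx":0,"ty":0.2,"tz":0,"turn":0}]' | grep -E "ee_pos|ft"
```

```text
ee_pos: [518.4, 214.0, 184.2]
ft_force: [-0.5, -0.3, -1.4]
```

```bash
python3 -m pendant '[{"tx":0,"ty":0.1,"tz":0,"turn":0},{"tx":0,"ty":0.2,"tz":0,"turn":0},{"tx":0,"ty":0.3,"tz":0,"turn":0},{"tx":0,"ty":0.3,"tz":0,"turn":0}]' | grep -E "ee_pos|ft"
```

```text
ee_pos: [521.4, 214.0, 184.2]
ft_force: [0.0, 0.7, -1.7]
```

```bash
python3 -m pendant '[{"tx":0,"ty":0.2,"tz":0,"turn":0},{"tx":0,"ty":0.4,"tz":0,"turn":0},{"tx":0,"ty":0.6,"tz":0,"turn":0},{"tx":0,"ty":0.6,"tz":0,"turn":0}]' | grep -E "ee_pos|ft"
```

```text
ee_pos: [527.6, 214.0, 184.2]
ft_force: [0.2, 0.7, -1.5]
```

```bash
python3 -m pendant '[{"tx":0,"ty":0.2,"tz":0,"turn":0},{"tx":0,"ty":0.4,"tz":0,"turn":0},{"tx":0,"ty":0.6,"tz":0,"turn":0},{"tx":0,"ty":0.6,"tz":0,"turn":0}]' | grep -E "ee_pos|ft"
```

```text
ee_pos: [533.6, 214.0, 184.2]
ft_force: [-0.8, 0.7, -0.7]
```

```bash
python3 -m pendant '[{"tx":0,"ty":0.2,"tz":0,"turn":0},{"tx":0,"ty":0.4,"tz":0,"turn":0},{"tx":0,"ty":0.5,"tz":0,"turn":0},{"tx":0,"ty":0.5,"tz":0,"turn":0}]' | grep -E "ee_pos|ft"
```

```text
ee_pos: [538.4, 214.0, 184.2]
ft_force: [-0.1, -0.3, -1.7]
```

```bash
python3 -m pendant '[{"tx":0,"ty":0.1,"tz":0,"turn":0},{"tx":0,"ty":0.2,"tz":0,"turn":0},{"tx":0,"ty":0.3,"tz":0,"turn":0},{"tx":0,"ty":0.3,"tz":0,"turn":0}]' | grep -E "ee_pos|ft"
```

```text
ee_pos: [541.4, 214.0, 184.2]
ft_force: [0.4, -0.1, -1.3]
```

```bash
python3 -m pendant '[{"tx":0,"ty":0.05,"tz":0,"turn":0},{"tx":0,"ty":0.1,"tz":0,"turn":0},{"tx":0,"ty":0.1,"tz":0,"turn":0}]' | grep -E "ee_pos|ft"
```

```text
ee_pos: [542.3, 214.0, 184.2]
ft_force: [-0.3, -0.3, -1.2]
```

```bash
python3 -m pendant '[{"tx":0,"ty":0.05,"tz":0,"turn":0},{"tx":0,"ty":0.1,"tz":0,"turn":0},{"tx":0,"ty":0.1,"tz":0,"turn":0}]' | grep -E "ee_pos|ft"
```

```text
ee_pos: [543.3, 214.0, 184.2]
ft_force: [-0.0, -0.1, -1.4]
```

```bash
python3 -m pendant '[{"tx":0,"ty":0.05,"tz":0,"turn":0},{"tx":0,"ty":0.1,"tz":0,"turn":0},{"tx":0,"ty":0.1,"tz":0,"turn":0}]' | grep -E "ee_pos|ft"
```

```text
ee_pos: [544.2, 214.0, 184.2]
ft_force: [-0.5, 0.8, -0.7]
```

```bash
python3 -m pendant '[{"tx":0,"ty":0.05,"tz":0,"turn":0},{"tx":0,"ty":0.1,"tz":0,"turn":0},{"tx":0,"ty":0.1,"tz":0,"turn":0}]' | grep -E "ee_pos|ft"
```

```text
ee_pos: [544.5, 214.1, 184.1]
ft_force: [-4.5, 0.5, 0.8]
```

```bash
python3 -m pendant '[{"tx":0,"ty":0.05,"tz":0,"turn":0},{"tx":0,"ty":0.1,"tz":0,"turn":0},{"tx":0,"ty":0.1,"tz":0,"turn":0}]' | grep -E "ee_pos|ft"
```

```text
ee_pos: [544.5, 214.1, 184.0]
ft_force: [-7.1, -0.4, 2.9]
```

The collar was met at x = 544.4. I'll ease off and lower the blank onto the pin.

```bash
python3 -m pendant '[{"tx":0,"ty":-0.1,"tz":0,"turn":0},{"tx":0,"ty":-0.15,"tz":0.05,"turn":0},{"tx":0,"ty":-0.15,"tz":0.1,"turn":0},{"tx":0,"ty":-0.15,"tz":0.1,"turn":0},{"tx":0,"ty":-0.15,"tz":0.1,"turn":0}]' | grep -E "ee_pos|ft"
```

```text
ee_pos: [544.5, 214.1, 183.1]
ft_force: [-4.4, -0.3, 2.1]
```

```bash
python3 -m pendant '[{"tx":0,"ty":0,"tz":0.03,"turn":0},{"tx":0,"ty":0,"tz":0.03,"turn":0},{"tx":0,"ty":0,"tz":0.03,"turn":0}]' | grep -E "ee_pos|ft"
```

```text
ee_pos: [544.5, 214.1, 183.1]
ft_force: [-5.7, 0.8, 3.9]
```

```bash
python3 -m pendant '[{"tx":0,"ty":-0.07,"tz":0,"turn":0},{"tx":0,"ty":-0.07,"tz":0,"turn":0},{"tx":0,"ty":-0.07,"tz":0,"turn":0}]' - 10| grep -E "ee_pos|ft|grip"
python3 -m pendant '[{"tx":0,"ty":0,"tz":0,"turn":0},{"tx":0,"ty":0,"tz":0,"turn":0},{"tx":0,"ty":0,"tz":0,"turn":0},{"tx":0,"ty":0,"tz":0,"turn":0},{"tx":0,"ty":0,"tz":0,"turn":0},{"tx":0,"ty":0,"tz":0,"turn":0}]' 0.4
```

```text
ee_pos: [544.6, 214.1, 183.1]
ft_force: [-2.3, 0.5, 1.3]
grip_width: 9.6
grip_force: 10.0
clock: 26.45
ee_pos: [544.1, 214.0, 182.9]
eef_rot: [0.0, 0.707, 0.707, 0.0]
ft_force: [-1.3, -0.3, 0.2]
grip_width: 35.2
grip_force: 0.0
```

```bash
python3 -m pendant '[{"tx":0,"ty":0,"tz":-1,"turn":0},{"tx":0,"ty":0,"tz":-2,"turn":0},{"tx":0,"ty":0,"tz":-4,"turn":0},{"tx":0,"ty":0,"tz":-7,"turn":0},{"tx":0,"ty":0,"tz":-10,"turn":0},{"tx":0,"ty":0,"tz":-13,"turn":0},{"tx":0,"ty":0,"tz":-15,"turn":0},{"tx":0,"ty":0,"tz":-15,"turn":0}]'
python3 -m pendant '[{"tx":0,"ty":-5,"tz":0,"turn":0},{"tx":0,"ty":-9,"tz":0,"turn":0},{"tx":0,"ty":-9,"tz":0,"turn":0},{"tx":0,"ty":-9,"tz":0,"turn":0},{"tx":0,"ty":-9,"tz":0,"turn":0},{"tx":0,"ty":-9,"tz":0,"turn":0},{"tx":0,"ty":-9,"tz":0,"turn":0},{"tx":0,"ty":-9,"tz":0,"turn":0}]' >/dev/null
python3 - <<'E'
from h import *
p,d=shot('side','s5')
cv2.imwrite('pics/s5c.png',cv2.resize(p[110:270,220:400,::-1],None,fx=3.5,fy=3.5,interpolation=cv2.INTER_CUBIC))
P=cloud('side',d)[110:270,240:350].reshape(-1,3);m=(abs(P[:,0]-545)<14)&(P[:,2]>60)&(P[:,2]<235)&(P[:,1]>120)&(P[:,1]<345)
Q=P[m];print(len(Q),Q.min(0),Q.max(0));print(get_state()['clock'])
E
```

```text
clock: 27.25
ee_pos: [545.9, 214.4, 337.1]
eef_rot: [0.001, 0.707, 0.707, 0.003]
ft_force: [0.5, 0.6, 0.4]
grip_width: 35.5
grip_force: 0.0
528 [531.90507783 139.81729153  63.70252974] [549.53954695 330.56372662 223.36588166]
28.1
```

View pics/s5c.png

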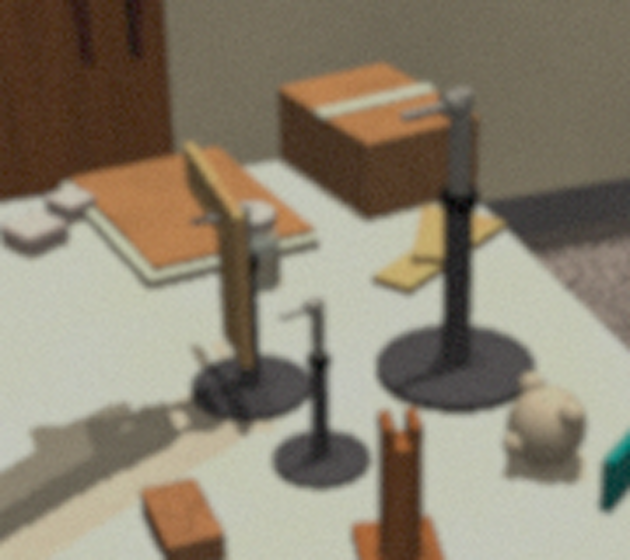

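The blank hangs on the pin, seen with its top edge from crop (190,145) to (240,215) and its leg down at the stand base. I'll wait a little, then check level, plumb and stillness in numbers.

```bash
for k in 1 2; do python3 -m pendant '[{"tx":0,"ty":0,"tz":0,"turn":0},{"tx":0,"ty":0,"tz":0,"turn":0},{"tx":0,"ty":0,"tz":0,"turn":0},{"tx":0,"ty":0,"tz":0,"turn":0},{"tx":0,"ty":0,"tz":0,"turn":0},{"tx":0,"ty":0,"tz":0,"turn":0},{"tx":0,"ty":0,"tz":0,"turn":0},{"tx":0,"ty":0,"tz":0,"turn":0}]' >/dev/null
python3 - <<'E'
from h import *
np.set_printoptions(precision=3,suppress=True)
p,d=shot('side','s6');P=cloud('side',d)[110:270,240:350].reshape(-1,3)
m=(abs(P[:,0]-545)<12)&(P[:,2]>60)&(P[:,2]<235)&(P[:,1]>140)&(P[:,1]<340);Q=P[m]
L=Q[(Q[:,1]<225)&(Q[:,2]<200)];k=np.polyfit(L[:,2],L[:,0],1);print('plumb slope',k[0])
b=[(y,np.percentile(Q[abs(Q[:,1]-y)<10][:,2],95)) for y in range(160,330,15) if (abs(Q[:,1]-y)<10).sum()>6]
b=np.array(b);print('level slope',np.polyfit(b[:,0],b[:,1],1)[0],b[:,1],get_state()['clock'])
q,e=shot('top','t6');P=cloud('top',e)[150:260,200:330].reshape(-1,3);Q=P[(P[:,2]>200)&(P[:,2]<240)&(abs(P[:,0]-545)<15)&(P[:,1]>140)&(P[:,1]<340)]
if len(Q)>20: print(len(Q),Q.min(0),Q.max(0),np.median(Q,0),np.polyfit(Q[:,1],Q[:,2],1)[0],np.polyfit(Q[:,1],Q[:,0],1)[0])
E
done
```

```text
plumb slope -0.0020189690506846754
level slope 0.008224035143236066 [219.666 220.46  220.495 220.03  220.725 222.049 220.563 221.427 220.123
 221.127 221.344 221.65 ] 28.95
131 [538.3   151.805 207.886] [549.006 331.091 230.762] [544.503 199.045 221.889] 0.018451813574910686 0.00025371819522155013
plumb slope -0.0003330519066255043
level slope 0.009275417954725544 [220.083 219.238 219.458 219.26  220.154 221.246 222.561 221.372 221.158
 220.698 220.438 220.615] 29.85
130 [538.833 151.854 211.205] [549.142 332.012 229.093] [544.513 199.168 222.006] 0.006807976535809915 0.0020543126157193483
```

Level, plumb and still, with its centre at x≈544.5, against the collar.

```bash
python3 -c "
from bench import *
print(finish_job())"
```

```text
the job is handed in; nothing more can be done
None
```

The plywood blank hangs on its own from hole 2 on the middle-sized stand, against the collar and level, plumb and still by the camera checks; the job was handed in at about 30 s, with no verdict shown.

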